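Fill a sample carton: count three pots, hold the gate open

ROBOT

A 6-joint arm with a two-finger parallel gripper is mounted at the origin on the work surface. World frame = base frame: x ahead of the robot, y to its left, z up, the work surface at z = 0. Lengths are in mm, angles in degrees, forces in N, time in s.
With the tool pointing down it reaches from about 350 to 850 mm from the base axis. Payload 8.1 kg.
Tool frame: the origin (TCP) lies at the very end of the fingers, on their centre line; the grasp point (between the pads) lies r.tcp_to_grasp behind it (r.tcp_to_grasp is the distance from the TCP to the grasp point, in mm); z points along the fingers, y is the line along which they close (so a half turn about z gives the same grasp; the last joint's range is limited). The gripper opens to 85 mm and grips with 20 to 120 N. Pads are 22 mm wide; open, the fingers measure 114 mm over their backs; the gripper's body (76 mm by 85 mm) begins 54 mm behind the grasp point. The pads swing forward as they close: fully open they stand 13 mm farther back than shut.
Start: joints at [-74.679, 7.471, 85.268, -0, 87.261, -4.893], TCP at [207.336, -563.042, 200.592] pointing down, gripper open.
Joint ranges: [-169.43, 169.43], [-51.17, 129.36], [1.28, 143.12], [-76.62, 256.62], [0, 156.53], [-152.29, 152.29]. Speed limits (degrees/s): [136.94, 136.94, 159.86, 180, 180, 180].

INTERFACE

Orientations are given as [roll, pitch, yaw] about the fixed x, y, z axes, in that order (R = Rz(yaw) Ry(pitch) Rx(roll)).
In Python, from bench import r gives the robot as it stands.
- The arm moves only by the shell command python3 -m handwheel 'ROWS' [OPENING] [FORCE]. ROWS is JSON, a list of rows, each a list of 4 numbers: the shift along the tool's x, y, z in m, then the turn about the tool's z in degrees. A call has 1 to 10 rows; each row shifts and turns the commanded pose from where the row before left it, along the tool's axes as they then stand; what a row does not reach is not made up. A row lasts 1/10 s, in which the tool goes at most 50 mm and 8.59 degrees, less where a joint would pass 70% of its speed; a pose out of reach is approached as far as the arm can. A call is refused whole if a number of a shift passes 0.05 or a number of a turn 8.59, either way. A call with a gripper value outside its range is refused whole. OPENING is the finger opening in m, from 0 to 0.0854, set as the call begins (- or left out, the last holds). The fingers move at their own pace and stop on an object; FORCE is the grip in N (left out, the last holds). Time passes only in rows, so rows that do not move let the fingers close. It gives the time, the measured TCP pose, the force, the opening and the grip force at its end, in the units of the state.
- r.sense(): the state, without advancing time (a new reading comes with each control period).
- r.snapshot(name): name is "scene" or "top"; returns the picture (384x512x3 uint8, red, green, blue); there is no depth.
- r.camera_params(name): a dict with "fx", "fy", "cx", "cy" (pixels), "R" (3x3) and "t" (3): a world point X has camera coordinates R X + t. Camera axes: x right, y down, z forward; pixel columns grow to the right and rows downward; lengths in mm; the calibration is good to about 2 mm. A picture is of the moment at which its call begins. camera_params takes no time and is no camera call.
- r.hand_in(): hands the job in; it is judged then, once.
The state is a dict: "time": time; "joint_pos": joint angles; "qd": joint speeds; "joint_efforts": joint torques, N m; "tool_pos": TCP position; "tcp_rot": TCP orientation; "ft_force": force on the tool from outside, world axes, zero at the start; "wrist_torque": the same for the moment, N m; "finger_gap": finger opening in mm; "grip_force": force on a finger pad.
Only numpy, scipy, OpenCV 4.12 (cv2) and the standard library are available. Lean on these libraries where they do the work, as an engineer would, in place of code of your own. Each camera call takes 0.05 s, during which the arm holds its last target. There are 200 camera calls.

TASK

Count exactly three of the five round kraft sample pots into the clear hopper while its gate is shut, leaving the other two on the table and all the other things where they are. Then pull the hopper's spring-return gate out by its handle until the handle is level with the steel mark, so that the three pots drop into the carton below. Finish while still holding the gate there with the gripper: do not let go.

Things in the scene. Friction and masses are not known exactly. Their poses are not given: they have to be found in the camera images.
- pot1: one of five alike round kraft-board sample pots: upright cylinder, 36 mm across (37 mm at the lid), 28 mm high, about 35 g, standing on the table; origin at the centre of its underside, z up
- pot2: one of five alike round kraft-board sample pots: upright cylinder, 36 mm across (37 mm at the lid), 28 mm high, about 35 g, standing on the table; origin at the centre of its underside, z up
- pot3: one of five alike round kraft-board sample pots: upright cylinder, 36 mm across (37 mm at the lid), 28 mm high, about 35 g, standing on the table; origin at the centre of its underside, z up
- pot4: one of five alike round kraft-board sample pots: upright cylinder, 36 mm across (37 mm at the lid), 28 mm high, about 35 g, standing on the table; origin at the centre of its underside, z up
- pot5: one of five alike round kraft-board sample pots: upright cylinder, 36 mm across (37 mm at the lid), 28 mm high, about 35 g, standing on the table; origin at the centre of its underside, z up
- hopper (a point): centre of the hopper's floor, on top of the shut gate, 88 mm above the table. Hopper: open-topped clear plastic chute on a fixed station, inside 64 mm (its x) by 150 mm (its y), walls 4 mm, rim 144 mm above the table; turned up to 0.2 rad from the robot's axes. Its floor, a steel gate plate, slides out level along its -x, roughly towards the robot; what lies in it then drops into the carton below
- carton_floor (a point): centre of the inner floor of the open kraft carton fixed under the hopper, 12 mm above the table; inside 90 mm (x) by 170 mm (y), walls 56 mm high above this floor; same axes as the hopper
- handle (a point): top centre of the gate's pull handle, 138 mm above the table: upright grey block, 14 mm thick (station x, the pull direction), 60 mm wide (y), 50 mm tall above the gate plate (plate top at 88 mm). Gate shut: its centre is 98 mm in front (-x) of the hopper's centre, 62 mm from the hopper's wall. Same axes as the hopper; moves with the gate
- mark (a point): top centre of the mark: thin upright dark steel blade (3 mm along x, 12 mm along y, top 138 mm above the table) clipped on the rail at the +y side of the handle's path, 51 mm from the path's centre line. The gate is at the mark when the middle of the handle's thickness is level with the blade along the station's x. Same axes as the hopper
- gate (a joint): how far the gate is pulled out along the station's -x, in m: 0 shut, stop at 0.115. A spring draws it shut: about 3.6 N when shut, growing by 90 N/m, so about 11 N at the mark; let go, it shuts
- marker (a joint): where the mark is clipped, in m: the gate value at which handle and mark are level, 0.072 to 0.092; not to be moved
- square1: bystander: square kraft carton 42 x 42 x 30 mm with a paper label on top; origin at the centre of its underside
- square2: bystander: square kraft carton 42 x 42 x 30 mm with a paper label on top; origin at the centre of its underside
- label_roll: bystander: roll of labels lying flat, ring 56 mm across, hole 38 mm, 22 mm high; origin at the centre of its underside
- pen: bystander: black pen, 120 mm long along its x, 10 mm thick; origin below its middle
- knife: bystander: white folded box knife, 130 mm along its x, 22 mm wide, 12 mm high; origin below its middle
- cup: bystander: clear cup, 72 mm across, 90 mm high; origin at the centre of its underside
- jar: bystander: jar with a lid, 68 mm across, 75 mm high; origin at the centre of its underside
Not all that is in view belongs to the job. Leave any blue or purple look-alike of the pot4 alone.

How it is judged (in metres and radians):
On the way:
1. exactly three round pots are in the hopper, the other two on the table, and the gate is shut (value of joint gate below 0.012 m and ((x of pot1 in the frame of hopper between -0.04 and 0.04 m and y of pot1 in the frame of hopper between -0.082 and 0.082 m and z of pot1 in the frame of hopper between -0.012 and 0.048 m) or (horizontal distance between pot1 and hopper above 0.12 m and height (world z) of pot1 below 0.04 m)) and ((x of pot2 in the frame of hopper between -0.04 and 0.04 m and y of pot2 in the frame of hopper between -0.082 and 0.082 m and z of pot2 in the frame of hopper between -0.012 and 0.048 m) or (horizontal distance between pot2 and hopper above 0.12 m and height (world z) of pot2 below 0.04 m)) and ((x of pot3 in the frame of hopper between -0.04 and 0.04 m and y of pot3 in the frame of hopper between -0.082 and 0.082 m and z of pot3 in the frame of hopper between -0.012 and 0.048 m) or (horizontal distance between pot3 and hopper above 0.12 m and height (world z) of pot3 below 0.04 m)) and ((x of pot4 in the frame of hopper between -0.04 and 0.04 m and y of pot4 in the frame of hopper between -0.082 and 0.082 m and z of pot4 in the frame of hopper between -0.012 and 0.048 m) or (horizontal distance between pot4 and hopper above 0.12 m and height (world z) of pot4 below 0.04 m)) and ((x of pot5 in the frame of hopper between -0.04 and 0.04 m and y of pot5 in the frame of hopper between -0.082 and 0.082 m and z of pot5 in the frame of hopper between -0.012 and 0.048 m) or (horizontal distance between pot5 and hopper above 0.12 m and height (world z) of pot5 below 0.04 m)) and ((height (world z) of each of pot1, pot2, pot3 above 0.07 m and height (world z) of each of pot4, pot5 below 0.04 m) or (height (world z) of each of pot1, pot2, pot4 above 0.07 m and height (world z) of each of pot3, pot5 below 0.04 m) or (height (world z) of each of pot1, pot2, pot5 above 0.07 m and height (world z) of each of pot3, pot4 below 0.04 m) or (height (world z) of each of pot1, pot3, pot4 above 0.07 m and height (world z) of each of pot2, pot5 below 0.04 m) or (height (world z) of each of pot1, pot3, pot5 above 0.07 m and height (world z) of each of pot2, pot4 below 0.04 m) or (height (world z) of each of pot1, pot4, pot5 above 0.07 m and height (world z) of each of pot2, pot3 below 0.04 m) or (height (world z) of each of pot2, pot3, pot4 above 0.07 m and height (world z) of each of pot1, pot5 below 0.04 m) or (height (world z) of each of pot2, pot3, pot5 above 0.07 m and height (world z) of each of pot1, pot4 below 0.04 m) or (height (world z) of each of pot2, pot4, pot5 above 0.07 m and height (world z) of each of pot1, pot3 below 0.04 m) or (height (world z) of each of pot3, pot4, pot5 above 0.07 m and height (world z) of each of pot1, pot2 below 0.04 m))), for 0.2 s.
At the end, for the whole second after the job is handed in: the fingers hold the gate (over 3 N) still with the handle within 6 mm of the mark along the pull; exactly three pots lie at rest in the carton under the hopper; the other two are on the table at least 120 mm from the hopper's centre (x of handle in the frame of mark between -0.006 and 0.006 m and contact force between the fingers and gate above 3 N and velocity of joint gate between -0.02 and 0.02 m/s and ((x of pot1 in the frame of carton_floor between -0.047 and 0.047 m and y of pot1 in the frame of carton_floor between -0.087 and 0.087 m and z of pot1 in the frame of carton_floor between -0.012 and 0.062 m) or (horizontal distance between pot1 and hopper above 0.12 m and height (world z) of pot1 below 0.04 m)) and ((x of pot2 in the frame of carton_floor between -0.047 and 0.047 m and y of pot2 in the frame of carton_floor between -0.087 and 0.087 m and z of pot2 in the frame of carton_floor between -0.012 and 0.062 m) or (horizontal distance between pot2 and hopper above 0.12 m and height (world z) of pot2 below 0.04 m)) and ((x of pot3 in the frame of carton_floor between -0.047 and 0.047 m and y of pot3 in the frame of carton_floor between -0.087 and 0.087 m and z of pot3 in the frame of carton_floor between -0.012 and 0.062 m) or (horizontal distance between pot3 and hopper above 0.12 m and height (world z) of pot3 below 0.04 m)) and ((x of pot4 in the frame of carton_floor between -0.047 and 0.047 m and y of pot4 in the frame of carton_floor between -0.087 and 0.087 m and z of pot4 in the frame of carton_floor between -0.012 and 0.062 m) or (horizontal distance between pot4 and hopper above 0.12 m and height (world z) of pot4 below 0.04 m)) and ((x of pot5 in the frame of carton_floor between -0.047 and 0.047 m and y of pot5 in the frame of carton_floor between -0.087 and 0.087 m and z of pot5 in the frame of carton_floor between -0.012 and 0.062 m) or (horizontal distance between pot5 and hopper above 0.12 m and height (world z) of pot5 below 0.04 m)) and ((horizontal distance between each of pot1, pot2, pot3 and hopper below 0.1 m and horizontal distance between each of pot4, pot5 and hopper above 0.12 m) or (horizontal distance between each of pot1, pot2, pot4 and hopper below 0.1 m and horizontal distance between each of pot3, pot5 and hopper above 0.12 m) or (horizontal distance between each of pot1, pot2, pot5 and hopper below 0.1 m and horizontal distance between each of pot3, pot4 and hopper above 0.12 m) or (horizontal distance between each of pot1, pot3, pot4 and hopper below 0.1 m and horizontal distance between each of pot2, pot5 and hopper above 0.12 m) or (horizontal distance between each of pot1, pot3, pot5 and hopper below 0.1 m and horizontal distance between each of pot2, pot4 and hopper above 0.12 m) or (horizontal distance between each of pot1, pot4, pot5 and hopper below 0.1 m and horizontal distance between each of pot2, pot3 and hopper above 0.12 m) or (horizontal distance between each of pot2, pot3, pot4 and hopper below 0.1 m and horizontal distance between each of pot1, pot5 and hopper above 0.12 m) or (horizontal distance between each of pot2, pot3, pot5 and hopper below 0.1 m and horizontal distance between each of pot1, pot4 and hopper above 0.12 m) or (horizontal distance between each of pot2, pot4, pot5 and hopper below 0.1 m and horizontal distance between each of pot1, pot3 and hopper above 0.12 m) or (horizontal distance between each of pot3, pot4, pot5 and hopper below 0.1 m and horizontal distance between each of pot1, pot2 and hopper above 0.12 m)) and linear speed of each of pot1, pot2, pot3, pot4, pot5 below 0.05 m/s); the arm keeps its last pose, push and grip.
It fails at once if a bystander is moved more than 30 mm (distance of any of square1, square2, label_roll, pen, knife, cup, jar from where it was at the start of the episode above 0.03 m).
It fails at once if the mark is shifted more than 5 mm along its rail (distance of mark from where it was at the start of the episode above 0.005 m).
It also fails if it takes over 72 s, if anything falls off the work surface, if the arm or the gripper's body presses on something with over 40 N, if the wrist force passes 120 N, or if a joint passes its speed limit or range.

## Working session

There is one attempt and no reset: what is moved stays moved. The work goes in short steps, Python scripts to look and compute and a shell command to move; the robot and the scene stay as the last step left them, time stands still between calls to the robot, and variables do not carry over. Pictures are saved under pics/ and viewed, at most 10 in all, crops included, and the job is handed in when it is done.

```bash
mkdir -p pics
python3 - <<'E'
from bench import r
import cv2,numpy as np
for n in("scene","top"):
    p=r.snapshot(n); cv2.imwrite(f"pics/{n}0.png",p[:,:,::-1])
    c=r.camera_params(n); print(n,{k:np.round(v,3).tolist() for k,v in c.items()})
print(r.sense(), r.tcp_to_grasp)
E
```

```text
scene {'fx': 391.1, 'fy': 391.1, 'cx': 260.691, 'cy': 200.013, 'R': [[-0.065, 0.998, -0.012], [0.751, 0.041, -0.659], [-0.657, -0.052, -0.752]], 't': [46.474, -333.275, 1421.554]}
top {'fx': 420.369, 'fy': 420.369, 'cx': 261.093, 'cy': 188.581, 'R': [[0.012, -1.0, 0.003], [-0.983, -0.012, -0.182], [0.182, -0.001, -0.983]], 't': [-15.944, 523.958, 1264.198]}
{'time': 0.1, 'joint_pos': array([-7.46785923e+01,  7.51402817e+00,  8.53222135e+01,  1.08261637e-03,
        8.72624281e+01, -4.89095308e+00]), 'qd': array([-0.10872373, -0.12879754, -0.12592135,  0.07246011,  0.12166055,
       -0.00562192]), 'joint_efforts': array([ 1.34579084e-03, -5.70950031e+01, -5.01942551e+01, -1.65401157e-04,
        8.15635838e-03,  1.11053430e-05]), 'tool_pos': array([ 207.20347885, -562.50168455,  199.6234514 ]), 'tcp_rot': array([-1.79901782e+02, -9.48988903e-03,  2.02123000e+01]), 'ft_force': array([-0.30616093,  0.7474993 ,  0.33024913]), 'wrist_torque': array([-0.05620081, -0.00366275,  0.08474967]), 'grip_force': 0.0, 'finger_gap': 85.44533380257278} 18.700000000000003
```

View pics/scene0.png

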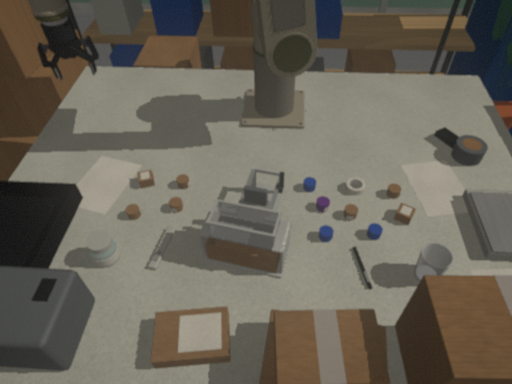

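View pics/top0.png

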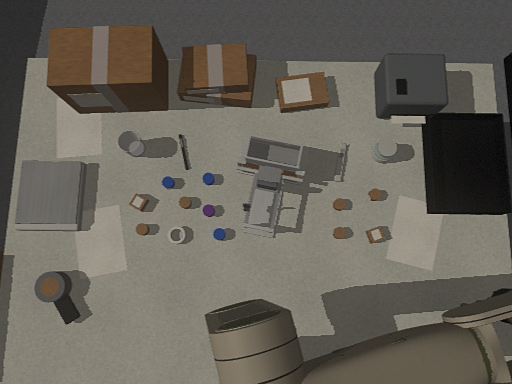

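The scene view shows brown round pots at (183,181), (176,204), (133,211), (394,190) and (351,211). The hopper is at about (248,225) and the mark at (281,182). In the top view the pots are at (339,204), (375,194), (339,233), (185,202) and (142,229).

Look-alikes in the top view are the squares at (375,235) and (139,202), the blue pots at (168,183), (208,179) and (219,234), and the purple one at (209,210). I choose the three on the right of the top view.

```bash
cat > h.py <<'E'
from bench import r
import cv2,numpy as np
C={n:r.camera_params(n) for n in("scene","top")}
def ray(n,u,v):
    c=C[n];R=np.array(c["R"]);t=np.array(c["t"])
    d=R.T@np.array([(u-c["cx"])/c["fx"],(v-c["cy"])/c["fy"],1]);return -R.T@t,d/np.linalg.norm(d)
def plane(n,u,v,z):
    o,d=ray(n,u,v);return o+d*(z-o[2])/d[2]
def tri(a,b):  # pixel in scene, pixel in top
    o1,d1=ray("scene",*a);o2,d2=ray("top",*b)
    s=np.linalg.lstsq(np.c_[d1,-d2],o2-o1,rcond=None)[0]
    p,q=o1+s[0]*d1,o2+s[1]*d2;return (p+q)/2,np.linalg.norm(p-q)
def proj(n,X):
    c=C[n];p=np.array(c["R"])@X+c["t"];return np.array([c["fx"]*p[0]/p[2]+c["cx"],c["fy"]*p[1]/p[2]+c["cy"]])
E
python3 - <<'E'
from h import *
def blobs(n,im,seeds):
    h=cv2.cvtColor(im,cv2.COLOR_RGB2HSV)
    m=((h[...,0]<18)&(h[...,1]>85)&(h[...,2]>60)).astype(np.uint8)
    k,l,s,c=cv2.connectedComponentsWithStats(m)
    out=[]
    for x in seeds:
        j=min((i for i in range(1,k) if 25<s[i,4]<600),key=lambda i:np.hypot(*(c[i]-x)))
        out.append((c[j],s[j]))
    return out
S=cv2.imread("pics/scene0.png")[:,:,::-1];T=cv2.imread("pics/top0.png")[:,:,::-1]
a=blobs("scene",S,[(183,181),(176,204),(133,211),(394,190),(351,211)])
b=blobs("top",T,[(339,233),(339,204),(375,194),(142,229),(185,202)])
for p,q in zip(a,b):
    X,e=tri(p[0],q[0]);print(p[0].round(1),p[1][2:],q[0].round(1),q[1][2:],X.round(1),round(e,1),"z=20:",plane("top",*q[0],20).round(1)[:2],plane("scene",*p[0],16).round(1)[:2])
t=cv2.resize(T[125:250,225:400],None,fx=4.5,fy=4.5,interpolation=cv2.INTER_CUBIC)
s=cv2.resize(S[160:280,120:310],None,fx=4.2,fy=4.2,interpolation=cv2.INTER_CUBIC)
cv2.imwrite("pics/tc.png",t[:,:,::-1]);cv2.imwrite("pics/sc.png",s[:,:,::-1])
E
```

```text
[182.3 179.7] [11 12 90] [339.  232.5] [ 13  12 111] [ 392.5 -254.9   17.8] 0.8 z=20: [ 392.4 -255. ] [ 390.8 -255.2]
[175.9 203.1] [ 13  13 113] [338.9 203.8] [ 13  12 111] [ 483.5 -256.2   16.5] 2.6 z=20: [ 483.2 -256.8] [ 483.1 -255. ]
[132.9 210.7] [ 14  13 129] [374.6 194. ] [ 13  11 108] [ 516.9 -371.    15.7] 2.7 z=20: [ 516.5 -371.2] [ 517.1 -369.4]
[394.3 189.1] [12 13 97] [141.6 228.8] [ 12  12 110] [397.  365.   17.2] 1.9 z=20: [396.6 363.3] [395.7 366.5]
[351.  209.7] [ 13  12 104] [184.5 202. ] [ 12  11 105] [483.3 233.7  19.3] 1.8 z=20: [483.2 232.6] [480.4 235.3]
```

View pics/tc.png

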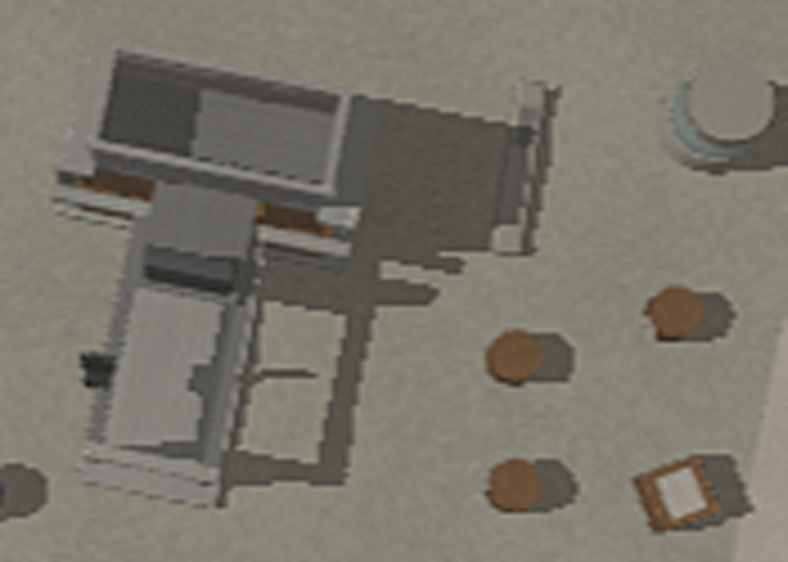

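View pics/sc.png

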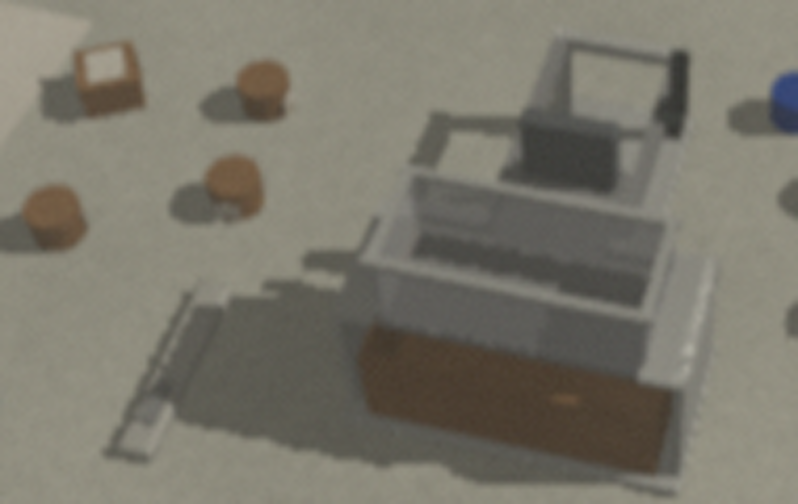

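The crops show the five round pots as plain brown discs, with the label marking the square one. The hopper rim corners are clear in both views. The handle is the dark block at crop (195,268) in the top view and (570,150) in the scene view, and the mark is at (95,370) and (680,90).

Run:
```python
from h import *
sc=lambda u,v:(u/4.2+120,v/4.2+160)
tc=lambda u,v:(u/4.5+225,v/4.5+125)
P=[]
for n,a,b in [("near-y",(415,170),(333,190)),("near+y",(668,213),(95,145)),("far+y",(652,318),(118,48)),("far-y",(368,258),(350,95))]:
    X,e=tri(sc(*a),tc(*b));P.append(X);print(n,X.round(1),round(e,1))
P=np.array(P);c=P.mean(0);ex=(P[2]+P[3]-P[0]-P[1])/2;ey=(P[1]+P[2]-P[0]-P[3])/2
print(c.round(1),ex,ey,np.linalg.norm(ex),np.linalg.norm(ey),np.degrees([np.arctan2(ex[1],ex[0]),np.arctan2(-ey[0],ey[1])]))
print("mark",tri(sc(680,52),tc(95,352)))
yaw=np.arctan2(-ey[0],ey[1]);u=np.array([np.cos(yaw),np.sin(yaw),0]);v=np.array([-u[1],u[0],0])
c[2]=0
for dx,dy,z in[(-105,-30,138),(-105,30,138),(-91,30,138),(-91,-30,138),(-105,-30,88),(-105,30,88)]:
    X=c+u*dx+v*dy+[0,0,z];a=proj("scene",X);b=proj("top",X)
    print(dx,dy,z,X.round(),((a-[120,160])*4.2).round(),((b-[225,125])*4.5).round())
```

```text
near-y [ 571.9 -114.6  137.9] 10.4
near+y [599.7  36.6 142.2] 1.8
far+y [667.7  26.6 135.5] 9.5
far-y [ 636.8 -129.1  137.1] 4.6
[619.  -45.1 138.2] [ 66.46099523 -12.18481132  -3.7265553 ] [ 29.38314098 153.458476     1.3419043 ] 67.67141736679133 156.25195531118163 [-10.3891043  -10.83939618]
mark (array([464.36576978,  36.90703708, 134.68986191]), np.float64(7.024410703200361))
-105 -30 138 [510. -55. 138.] [519.  96.] [233. 283.]
-105 30 138 [522.   4. 138.] [616. 114.] [142. 264.]
-91 30 138 [535.   1. 138.] [610. 131.] [146. 244.]
-91 -30 138 [524. -57. 138.] [512. 113.] [237. 262.]
-105 -30 88 [510. -55.  88.] [523. 152.] [230. 296.]
-105 30 88 [522.   4.  88.] [616. 169.] [142. 279.]
```

```bash
cat > d.py <<'E'
import sys
from h import *
def rel(x,y,z,yaw):
    s=r.sense();p=s["tool_pos"];a=np.radians(yaw)
    dx,dy=x-p[0],y-p[1]
    print("t",round(s["time"],1),"pos",p.round(1),"rot",s["tcp_rot"].round(1),"gap",round(s["finger_gap"],1),"F",s["ft_force"].round(1),"grip",round(s["grip_force"],1))
    d=np.array([dx*np.cos(a)+dy*np.sin(a),dx*np.sin(a)-dy*np.cos(a),p[2]-z])
    print("tool shift mm",d.round(1),"turn",round((s["tcp_rot"][2]-yaw+180)%360-180,1))
if __name__=="__main__": rel(*map(float,sys.argv[1:]))
E
python3 -m handwheel '[[0,0,0,7.75],[0,0,0,7.75],[0,0,0,7.75],[0,0,0,7.75],[0,0,0,0]]' 0.06 30
python3 d.py 392 -255 60 -10.8
```

```text
time: 0.6
tool_pos: [207.2, -562.7, 200.0]
tcp_rot: [-179.9, 0.0, -10.9]
ft_force: [-0.1, 0.0, -0.4]
finger_gap: 60.0
grip_force: 0.0
t 0.6 pos [ 207.2 -562.7  200. ] rot [-179.9    0.   -10.9] gap 60.0 F [-0.1  0.  -0.4] grip 0.0
tool shift mm [ 123.8 -336.9  140. ] turn -0.1
```

```bash
python3 -m handwheel '[[0.014,-0.037,0.01,0],[0.014,-0.037,0.01,0],[0.014,-0.037,0.01,0],[0.014,-0.037,0.01,0],[0.014,-0.037,0.02,0],[0.014,-0.037,0.02,0],[0.014,-0.037,0.02,0],[0.014,-0.038,0.02,0],[0.012,-0.040,0.02,0],[0,0,0,0]]' >/dev/null
python3 -m handwheel '[[0,0,0,0],[0,0,0,0]]' >/dev/null
python3 d.py 392 -255 4 -10.8
python3 - <<'E'
from h import *
p=r.snapshot("top");q=r.snapshot("scene")
a=cv2.resize(p[160:280,270:420],(400,320));b=cv2.resize(q[140:260,100:250],(400,320))
cv2.imwrite("pics/g1.png",np.hstack([a,b])[:,:,::-1])
E
```

```text
t 1.8 pos [ 392.3 -256.2   61.3] rot [179.9  -0.  -10.7] gap 59.8 F [0.4 0.2 0.8] grip 0.0
tool shift mm [-0.6 -1.2 57.3] turn 0.1
```

View pics/g1.png

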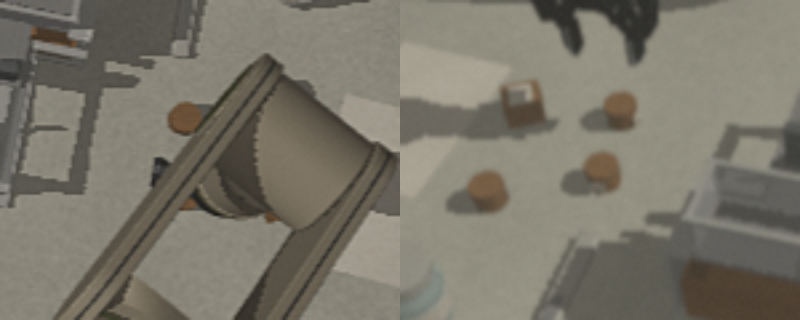

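The view shows the gripper centred over pot A (right panel, pot at (620,110), fingers at (572,45) and (635,55)). Next I descend and grip.

```bash
python3 -m handwheel '[[0,-0.001,0.02,0],[0,0,0.02,0],[0,0,0.017,0],[0,0,0,0],[0,0,0,0]]' >/dev/null
python3 d.py 392 -255 4 -10.8
python3 -m handwheel '[[0,0,0,0],[0,0,0,0],[0,0,0,0],[0,0,0,0],[0,0,0,0],[0,0,0,0],[0,0,-0.02,0],[0,0,-0.04,0],[0,0,-0.04,0]]' 0.025 30
python3 -m handwheel '[[0,0,-0.04,0],[0,0,-0.03,0],[0,0,0,0],[0,0,0,0]]'
python3 d.py 609.5 -90 200 -10.8
```

```text
t 2.4 pos [ 392.2 -255.     4.1] rot [180.   -0.  -10.8] gap 60.2 F [ 0.5 -0.5  0.2] grip 0.0
tool shift mm [-0.2 -0.   0.1] turn -0.0
time: 3.3
tool_pos: [391.5, -253.4, 103.8]
tcp_rot: [-179.9, 0.1, -10.8]
ft_force: [1.0, -0.6, 0.2]
finger_gap: 25.3
grip_force: 0.0
time: 3.7
tool_pos: [392.9, -254.6, 174.3]
tcp_rot: [179.9, -0.1, -10.8]
ft_force: [-0.2, 1.1, 0.2]
finger_gap: 24.9
grip_force: 0.0
t 3.7 pos [ 392.9 -254.6  174.3] rot [ 1.799e+02 -1.000e-01 -1.080e+01] gap 24.9 F [-0.2  1.1  0.2] grip 0.0
tool shift mm [ 182.  -202.3  -25.7] turn 0.0
```

Run:
```python
from h import *
p=r.snapshot("top");q=r.snapshot("scene")
a=cv2.resize(p[160:280,270:420],(400,320));b=cv2.resize(q[140:260,100:250],(400,320))
cv2.imwrite("pics/g2.png",np.hstack([a,b])[:,:,::-1])
h=cv2.cvtColor(q,cv2.COLOR_RGB2HSV)
m=((h[...,0]<18)&(h[...,1]>85)&(h[...,2]>60)).astype(np.uint8)
k,l,s,c=cv2.connectedComponentsWithStats(m)
for i in range(1,k):
    if 40<s[i,4]<300 and 110<c[i][0]<250 and 160<c[i][1]<230: print(c[i].round(1),s[i,2:],plane("scene",*c[i],16).round(1))
```

```text
[145.8 180.1] [15 16 95] [ 398.4 -364.    16. ]
[182.4 179.8] [11 12 94] [ 391.2 -254.8   16. ]
[175.8 203.1] [ 13  13 116] [ 483.  -255.5   16. ]
[132.8 210.8] [ 14  13 131] [ 517.6 -369.6   16. ]
```

View pics/g2.png

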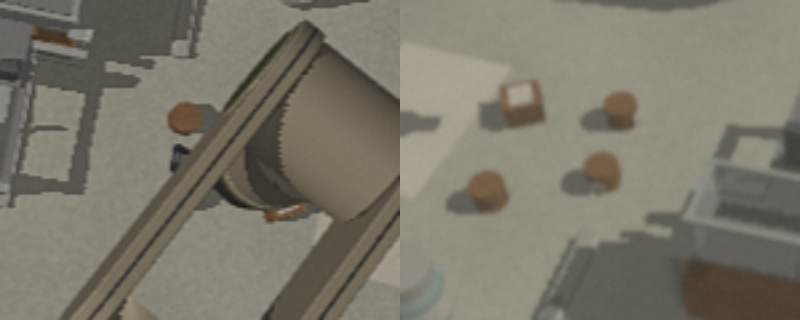

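The pot has not moved: it is still at (620,110) in the right panel, upright. Either the fingers had not closed when I lifted, or they were too high. I will retry slightly lower and check the grip before lifting.

```bash
python3 -m handwheel '[[0,0,-0.005,0],[0,0,0.04,0],[0,0,0.04,0],[0,0,0.04,0],[0,0,0.03,0],[0,0,0.02,0],[0,0,0.006,0],[0,0,0,0],[0,0,0,0]]' 0.06 >/dev/null
python3 d.py 392 -255 2 -10.8
for i in 1 2; do python3 -m handwheel '[[0,0,0,0],[0,0,0,0],[0,0,0,0],[0,0,0,0]]' 0.025 30 | egrep 'gap|grip|pos'; done
```

```text
t 4.7 pos [ 393.  -254.7    3.6] rot [ 1.80e+02 -1.00e-01 -1.08e+01] gap 60.0 F [-0.9  0.1  0.2] grip 0.0
tool shift mm [-0.9  0.5  1.6] turn 0.0
tool_pos: [392.7, -254.4, 3.1]
finger_gap: 24.6
grip_force: 0.0
tool_pos: [392.4, -254.2, 2.5]
finger_gap: 25.0
grip_force: 0.0
```

Run:
```python
from h import *
s=r.sense()["tool_pos"]
print(proj("scene",s),proj("top",s),proj("scene",np.array([392.,-255,61])))
p=r.snapshot("top");q=r.snapshot("scene")
a=cv2.resize(p[180:260,290:390],(400,320));b=cv2.resize(q[130:210,130:230],(400,320))
cv2.imwrite("pics/g3.png",np.hstack([a,b])[:,:,::-1])
```

```text
[183.25242444 183.20457984] [337.6960615  232.99491847] [179.74225218 169.14481672]
```

View pics/g3.png

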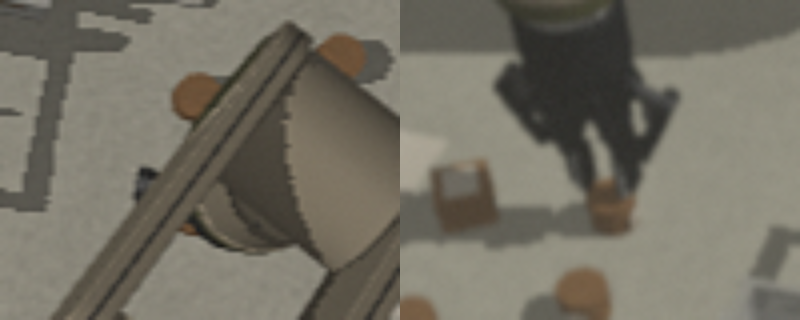

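Run:
```python
from h import *
s=r.sense();print(s["ft_force"].round(1))
X,e=tri((197.5,153.7),(326,226));p=s["tool_pos"]
a=np.radians(-10.8);d=X-p
print(X,e,"tool x,y off:",d[0]*np.cos(a)+d[1]*np.sin(a),d[0]*np.sin(a)-d[1]*np.cos(a))
# where scene pixel of tip would be on plane z=0 / at 30
for z in(0,15,30):print(z,plane("scene",175,177,z),plane("scene",188,177.5,z))
```

```text
[-1.   0.6 -0.8]
[ 401.19752385 -194.5538194   132.07164795] 5.271247315452171 tool x,y off: -2.494472031798141 -60.231562308955745
0 [ 365.34138253 -285.51619422    0.        ] [ 365.35538787 -245.26337607    0.        ]
15 [ 379.82992222 -279.75272343   15.        ] [ 379.84368058 -240.20974817   15.        ]
30 [ 394.31846191 -273.98925264   30.        ] [ 394.33197329 -235.15612028   30.        ]
```

The knuckle sits in line with the tool (x offset −2.5 mm), so the lateral position is right. The fingertips appear at about z≈30, above the pot. I will open and lower in steps while watching the force.

```bash
python3 -m handwheel '[[0,0,0,0],[0,0,0,0],[0,0,0,0],[0,0,0,0]]' 0.06 >/dev/null
python3 -m handwheel '[[0,0,0.003,0],[0,0,0.002,0],[0,0,0,0]]' | egrep 'pos|force|gap'
python3 -m handwheel '[[0,0,0.002,0],[0,0,0.002,0],[0,0,0,0]]' | egrep 'pos|force|gap'
```

```text
tool_pos: [392.0, -253.9, -3.0]
ft_force: [0.5, -0.1, 0.3]
finger_gap: 60.1
grip_force: 0.0
tool_pos: [392.2, -254.0, -6.8]
ft_force: [0.6, -0.3, 0.8]
finger_gap: 60.0
grip_force: 0.0
```

```bash
python3 -m handwheel '[[0,0,0.003,0],[0,0,0.002,0],[0,0,0,0]]' | egrep 'pos|force|gap'
python3 -m handwheel '[[0,0,0.002,0],[0,0,0.002,0],[0,0,0,0]]' | egrep 'pos|ft|gap'
python3 -m handwheel '[[0,0,0,0],[0,0,0,0],[0,0,0,0],[0,0,0,0],[0,0,0,0],[0,0,0,0]]' 0.025 30 | egrep 'pos|force|gap'
```

```text
tool_pos: [392.1, -254.0, -11.8]
ft_force: [-0.5, 0.1, 0.4]
finger_gap: 60.0
grip_force: 0.0
tool_pos: [392.2, -254.0, -15.8]
ft_force: [0.5, 0.4, -0.1]
finger_gap: 59.9
tool_pos: [392.7, -254.4, -15.1]
ft_force: [-0.5, 0.4, 3.7]
finger_gap: 34.5
grip_force: 30.0
```

```bash
python3 -m handwheel '[[0,0,-0.01,0],[0,0,-0.03,0],[0,0,-0.04,0],[0,0,-0.04,0],[0,0,-0.04,0],[0,0,-0.025,0],[0,0,0,0]]' | egrep 'pos|force|gap'
python3 d.py 610 -92.3 170 -10.8
python3 - <<'E'
from h import *
q=r.snapshot("scene")
h=cv2.cvtColor(q,cv2.COLOR_RGB2HSV)
m=((h[...,0]<18)&(h[...,1]>85)&(h[...,2]>60)).astype(np.uint8)
k,l,s,c=cv2.connectedComponentsWithStats(m)
print(proj("scene",r.sense()["tool_pos"]))
for i in range(1,k):
    if 40<s[i,4]<400 and 110<c[i][0]<250 and 50<c[i][1]<230: print(c[i].round(1),s[i,2:])
for z in(170,180,190,200): print(z, proj("scene",np.array([392,-254.,z])))
E
```

```text
tool_pos: [394.5, -255.9, 175.0]
ft_force: [0.1, -0.6, -0.4]
finger_gap: 34.5
grip_force: 30.0
t 8.5 pos [ 394.5 -255.9  175. ] rot [179.8  -0.4 -10.8] gap 34.5 F [ 0.1 -0.6 -0.4] grip 30.0
tool shift mm [ 181.  -201.1    5. ] turn 0.0
[172.60156902 139.69979681]
[169.  130.6] [ 12  15 105]
[146.  179.9] [15 16 90]
[175.8 203.1] [ 12  13 114]
[132.9 210.8] [ 14  14 129]
170 [173.28077093 139.9926515 ]
180 [172.60304823 137.08706691]
190 [171.91546702 134.13921616]
200 [171.21781061 131.14817026]
```

Pot is held at about z=202 at its centre, so real height is the reported TCP plus about 14 mm. On to the hopper's −y end.

```bash
python3 -m handwheel '[[0.026,-0.029,0,0],[0.026,-0.029,0,0],[0.026,-0.029,0,0],[0.026,-0.029,0,0],[0.026,-0.029,0,0],[0.026,-0.028,0,0],[0.025,-0.028,0,0],[0,0,0,0],[0,0,0,0]]' >/dev/null
python3 d.py 610 -92.3 142 -10.8
python3 - <<'E'
from h import *
p=r.snapshot("top");q=r.snapshot("scene")
a=cv2.resize(p[110:210,220:345],(400,320));b=cv2.resize(q[140:260,180:330],(400,320))
cv2.imwrite("pics/g4.png",np.hstack([a,b])[:,:,::-1])
E
```

```text
t 9.4 pos [606.8 -89.7 167.2] rot [180.    0.2 -10.7] gap 34.3 F [-1.2 -1.2  0.2] grip 30.1
tool shift mm [ 3.6  2.  25.2] turn 0.1
```

View pics/g4.png

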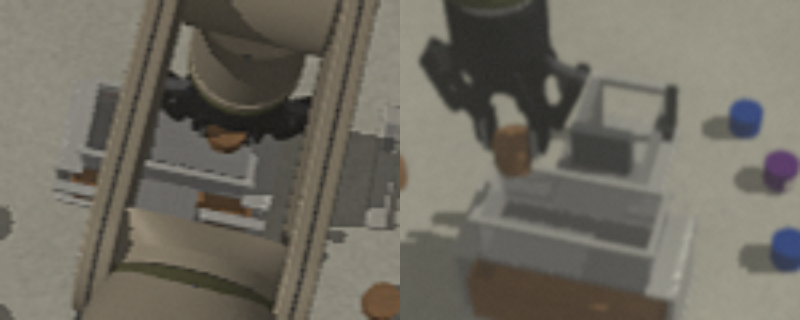

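The pot hangs over the −y end of the hopper: (225,138) in the left panel and (512,150) in the right.

```bash
python3 -c "
from h import *
print(tri((222,196),(290.3,153.1)))"
python3 -m handwheel '[[0.002,0.001,0.014,0],[0.002,0.001,0.013,0],[0,0,0,0],[0,0,0,0]]' |egrep 'pos|ft'
python3 - <<'E'
from h import *
q=r.snapshot("scene")
h=cv2.cvtColor(q,cv2.COLOR_RGB2HSV)
m=((h[...,0]<18)&(h[...,1]>85)&(h[...,2]>60)).astype(np.uint8)
k,l,s,c=cv2.connectedComponentsWithStats(m)
for i in range(1,k):
    if 30<s[i,4]<400 and 200<c[i][0]<300 and 150<c[i][1]<230: print(c[i].round(1),s[i,2:],plane("scene",*c[i],168))
E
```

```text
(array([601.4185949 , -92.00909045, 188.20937979]), np.float64(2.529996809580949))
tool_pos: [610.4, -93.6, 141.4]
ft_force: [0.2, -0.2, -0.5]
[221.1 204.4] [ 13  18 178] [609.4891526 -96.1623717 168.       ]
```

```bash
python3 -m handwheel '[[0,-0.004,0.002,0],[0,0,0,0],[0,0,0,0]]' |egrep 'pos|ft'
python3 -m handwheel '[[0,0,0,0],[0,0,0,0],[0,0,0,0],[0,0,-0.02,0],[0,0,-0.02,0],[0,0,0,0]]' 0.06 |egrep 'pos|ft|gap'
python3 d.py 483 -256 177 -10.8
python3 - <<'E'
from h import *
q=r.snapshot("scene");p=r.snapshot("top")
for n,im,lo,hi in(("scene",q,(200,185),(285,240)),("top",p,(240,130),(310,170))):
    h=cv2.cvtColor(im,cv2.COLOR_RGB2HSV)
    m=((h[...,0]<18)&(h[...,1]>60)&(h[...,2]>50)).astype(np.uint8)
    k,l,s,c=cv2.connectedComponentsWithStats(m)
    for i in range(1,k):
        if 20<s[i,4]<900 and lo[0]<c[i][0]<hi[0] and lo[1]<c[i][1]<hi[1]: print(n,c[i].round(1),s[i,2:],plane(n,*c[i],105).round())
E
```

```text
tool_pos: [612.3, -89.2, 140.9]
ft_force: [0.7, 0.7, 0.5]
tool_pos: [614.1, -89.9, 184.3]
ft_force: [0.8, -0.6, 0.6]
finger_gap: 60.2
t 10.9 pos [614.1 -89.9 184.3] rot [180.   -0.3 -10.8] gap 60.2 F [ 0.8 -0.6  0.6] grip 0.0
tool shift mm [-97.7 187.7   7.3] turn 0.0
scene [226.  219.6] [ 16  10 118] [604. -90. 105.]
top [288.3 156.6] [ 12  14 130] [613. -91. 105.]
top [246. 165.] [ 8  5 28] [585.  37. 105.]
```

Pot 1 is in the hopper. Next is pot B.

```bash
python3 -m handwheel '[[-0.016,0.031,0,0],[-0.016,0.031,0,0],[-0.016,0.031,0,0],[-0.016,0.031,0,0],[-0.016,0.031,0.03,0],[-0.017,0.032,0.04,0],[0,0,0.04,0],[0,0,0.03,0],[0,0,0,0],[0,0,0,0]]' |egrep 'pos|ft'
python3 d.py 483 -256 -15 -10.8
```

```text
tool_pos: [482.7, -252.3, 42.8]
ft_force: [-0.0, -0.2, 0.3]
t 12.0 pos [ 482.7 -252.3   42.8] rot [-1.799e+02  1.000e-01 -1.080e+01] gap 60.0 F [-0.  -0.2  0.3] grip 0.0
tool shift mm [ 1.   3.6 57.8] turn 0.0
```

```bash
python3 -m handwheel '[[0.001,0.004,0.02,0],[0,0,0.02,0],[0,0,0.014,0],[0,0,0.003,0],[0,0,0,0]]' |egrep 'pos|ft'
python3 -m handwheel '[[0,0,0,0],[0,0,0,0],[0,0,0,0],[0,0,0,0],[0,0,0,0],[0,0,0,0]]' 0.025 30 | egrep 'pos|force|gap'
python3 -m handwheel '[[0,0,-0.01,0],[0,0,-0.03,0],[0,0,-0.04,0],[0,0,-0.04,0],[0,0,-0.04,0],[0,0,-0.03,0],[0,0,0,0]]' | egrep 'pos|force|gap'
python3 d.py 628 -1 174 -10.8
```

```text
tool_pos: [484.2, -257.0, -12.8]
ft_force: [0.6, -0.5, 0.7]
tool_pos: [484.7, -257.6, -11.9]
ft_force: [-1.8, 1.1, 5.6]
finger_gap: 34.5
grip_force: 29.6
tool_pos: [486.7, -258.9, 183.8]
ft_force: [0.5, 0.6, -0.8]
finger_gap: 34.2
grip_force: 30.0
t 13.8 pos [ 486.7 -258.9  183.8] rot [179.8  -0.6 -10.8] gap 34.2 F [ 0.5  0.6 -0.8] grip 30.0
tool shift mm [  90.5 -279.8    9.8] turn 0.0
```

```bash
python3 -m handwheel '[[0.012,-0.035,0,0],[0.012,-0.035,0,0],[0.011,-0.035,0,0],[0.011,-0.035,0,0],[0.011,-0.035,0,0],[0.011,-0.035,0,0],[0.011,-0.035,0,0],[0.011,-0.035,0,0],[0,0,0.01,0],[0,0,0,0]]' >/dev/null
python3 d.py 628 -1 140 -10.8
```

```text
t 14.8 pos [623.3   2.  164.4] rot [180.    0.2 -10.7] gap 34.6 F [ 0.1 -0.1 -1.2] grip 30.1
tool shift mm [ 5.1  2.1 24.4] turn 0.1
```

```bash
python3 -m handwheel '[[0.002,0.001,0.012,0],[0.002,0.001,0.011,0],[0,0,0,0],[0,0,0,0],[0,0,0,0]]' |egrep 'pos|ft'
cat > b.py <<'E'
from h import *
import sys
z=float(sys.argv[1])
q=r.snapshot("scene");p=r.snapshot("top")
for n,im,lo,hi in(("scene",q,(200,150),(290,240)),("top",p,(240,120),(310,180))):
    h=cv2.cvtColor(im,cv2.COLOR_RGB2HSV)
    m=((h[...,0]<18)&(h[...,1]>60)&(h[...,2]>50)).astype(np.uint8)
    k,l,s,c=cv2.connectedComponentsWithStats(m)
    for i in range(1,k):
        if 20<s[i,4]<900 and lo[0]<c[i][0]<hi[0] and lo[1]<c[i][1]<hi[1]:
            X=plane(n,*c[i],z);d=X[:2]-[619,-45];print(n,c[i].round(1),s[i,2:],X.round(),"hopper xy",round(.982*d[0]-.187*d[1]),round(.187*d[0]+.982*d[1]))
E
python3 b.py 168
```

```text
tool_pos: [628.3, -2.0, 144.0]
ft_force: [0.3, 0.8, -0.3]
scene [261.4 210.6] [ 17  20 220] [623.  -2. 168.] hopper xy -4 43
scene [225.9 219.5] [ 16  10 115] [653. -80. 168.] hopper xy 40 -28
top [258.7 148.2] [12  9 83] [620.  -1. 168.] hopper xy -7 43
top [289.8 156.9] [ 9 13 91] [595. -91. 168.] hopper xy -15 -49
top [251.  165.8] [17  7 74] [568.  20. 168.] hopper xy -62 55
top [291.  173.9] [14  7 58] [545. -94. 168.] hopper xy -63 -62
```

```bash
python3 -m handwheel '[[0.003,-0.004,0.004,0],[0,0,0,0],[0,0,0,0]]' |egrep 'pos|ft'
python3 -m handwheel '[[0,0,0,0],[0,0,0,0],[0,0,0,0],[0,0,-0.02,0],[0,0,-0.02,0],[0,0,0,0]]' 0.06 |egrep 'ft|gap'
python3 b.py 105
python3 d.py 517 -370 177 -10.8
```

```text
tool_pos: [631.7, 2.1, 139.3]
ft_force: [-0.6, -0.3, -1.1]
ft_force: [0.5, -0.0, 0.4]
finger_gap: 60.3
scene [226.  219.9] [ 16  11 130] [605. -90. 105.] hopper xy -5 -47
scene [263.2 227.1] [ 15   9 110] [622.   1. 105.] hopper xy -6 46
top [258.  150.5] [ 13  12 126] [631.   1. 105.] hopper xy 3 48
top [289.3 156.7] [ 10  14 105] [613. -94. 105.] hopper xy 3 -49
top [251.1 165.8] [17  7 73] [583.  22. 105.] hopper xy -48 59
top [290.7 173.8] [15  7 62] [560. -98. 105.] hopper xy -48 -63
t 16.4 pos [632.2   1.8 179.9] rot [-1.80e+02 -1.00e-01 -1.08e+01] gap 59.9 F [-0.3 -0.2 -0.3] grip 0.0
tool shift mm [-43.5 386.8   2.9] turn 0.0
```

```bash
python3 -c "
from h import *
print(plane('top',387.2,147.2,75), plane('top',385,158,5))"
python3 -m handwheel '[[-0.004,0.039,0,0],[-0.004,0.039,0,0],[-0.004,0.039,0,0],[-0.004,0.039,0,0],[-0.004,0.039,0,0],[-0.004,0.039,0,0],[-0.005,0.039,0,0],[-0.005,0.038,0,0],[-0.005,0.038,0,0],[-0.005,0.038,0.03,0]]' >/dev/null
python3 -m handwheel '[[0,0,0.04,0],[0,0,0.04,0],[0,0,0.025,0],[0,0,0,0],[0,0,0,0]]' >/dev/null
python3 d.py 517 -370 -14 -10.8
```

```text
[ 655.22634756 -400.86301475   75.        ] [ 638.9949249  -413.82698935    5.        ]
t 17.9 pos [ 515.5 -369.5   43.7] rot [-1.799e+02  1.000e-01 -1.080e+01] gap 60.1 F [ 0.2 -0.4  1.5] grip 0.0
tool shift mm [ 1.6  0.2 57.7] turn 0.0
```

```bash
python3 -m handwheel '[[0.001,0,0.02,0],[0,0,0.02,0],[0,0,0.014,0],[0,0,0.003,0],[0,0,0,0]]' |egrep 'pos|ft'
python3 -m handwheel '[[0,0,0,0],[0,0,0,0],[0,0,0,0],[0,0,0,0],[0,0,0,0],[0,0,0,0]]' 0.025 30 | egrep 'pos|force|gap'
python3 -m handwheel '[[0,0,-0.01,0],[0,0,-0.03,0],[0,0,-0.04,0],[0,0,-0.04,0],[0,0,-0.04,0],[0,0,-0.03,0],[0,0,0,0]]' | egrep 'force|gap'
python3 d.py 621 -44 174 -10.8
```

```text
tool_pos: [517.5, -370.4, -11.8]
ft_force: [-0.4, 0.8, -0.1]
tool_pos: [518.1, -371.1, -10.7]
ft_force: [-1.1, 1.1, 6.5]
finger_gap: 34.3
grip_force: 29.7
ft_force: [0.2, -0.6, 0.5]
finger_gap: 33.9
grip_force: 30.0
t 19.7 pos [ 519.8 -372.5  185.3] rot [179.7  -0.5 -10.8] gap 33.9 F [ 0.2 -0.6  0.5] grip 30.0
tool shift mm [  37.9 -341.6   11.3] turn 0.0
```

```bash
python3 -m handwheel '[[0.004,-0.038,0,0],[0.004,-0.038,0,0],[0.004,-0.038,0,0],[0.004,-0.038,0,0],[0.004,-0.038,0,0],[0.004,-0.038,0,0],[0.005,-0.038,0,0],[0.005,-0.038,0,0],[0.005,-0.037,0,0],[0,0,0,0]]' >/dev/null
python3 -m handwheel '[[0,0,0.01,0],[0,0,0.01,0],[0,0,0,0],[0,0,0,0]]' >/dev/null
python3 d.py 622 -44 140 -10.8
python3 b.py 178
```

```text
t 21.1 pos [618.4 -43.6 156.5] rot [ 1.80e+02  1.00e-01 -1.09e+01] gap 34.4 F [-0.2 -0.2  0.7] grip 30.1
tool shift mm [ 3.6 -0.3 16.5] turn -0.1
scene [242.8 204.6] [ 17  20 241] [616. -45. 178.] hopper xy -3 -1
scene [226.4 219.4] [ 15  10 107] [660. -77. 178.] hopper xy 46 -23
scene [263.2 227.1] [ 15   9 110] [677.   5. 178.] hopper xy 48 60
top [258.1 150.4] [ 13  13 126] [611.   1. 178.] hopper xy -17 43
top [273.2 150.3] [12 10 79] [612. -43. 178.] hopper xy -8 1
top [288.  156.6] [ 11  13 120] [594. -85. 178.] hopper xy -17 -44
top [251.6 165.8] [14  7 65] [565.  18. 178.] hopper xy -65 52
top [285.9 172.5] [11  6 46] [547. -79. 178.] hopper xy -64 -47
```

```bash
python3 -m handwheel '[[0.004,0,0.014,0],[0,0,0,0],[0,0,0,0],[0,0,0,0]]' |egrep 'pos|ft'
python3 -m handwheel '[[0,0,0,0],[0,0,0,0],[0,0,0,0],[0,0,-0.02,0],[0,0,-0.02,0],[0,0,0,0]]' 0.06 |egrep 'ft|gap'
python3 b.py 105
python3 d.py 523 -27 185 79.2
python3 - <<'E'
from h import *
q=r.snapshot("scene");p=r.snapshot("top")
a=cv2.resize(p[110:210,220:345],(400,320));b=cv2.resize(q[140:260,180:330],(400,320))
cv2.imwrite("pics/g5.png",np.hstack([a,b])[:,:,::-1])
E
```

```text
tool_pos: [623.2, -43.3, 143.5]
ft_force: [-0.2, -0.2, 0.2]
ft_force: [-0.4, 1.2, 1.3]
finger_gap: 60.1
scene [226.  219.6] [ 16  10 118] [604. -90. 105.] hopper xy -6 -47
scene [245.1 223.5] [ 16  10 122] [613. -43. 105.] hopper xy -6 1
scene [263.1 227.2] [ 15   9 109] [622.   1. 105.] hopper xy -6 46
top [258.  150.4] [ 13  14 126] [631.   1. 105.] hopper xy 3 48
top [272.8 153.2] [ 13  14 136] [623. -44. 105.] hopper xy 4 2
top [287.9 156.5] [ 13  14 129] [613. -89. 105.] hopper xy 3 -45
top [251.4 165.8] [15  7 69] [583.  21. 105.] hopper xy -47 58
top [285.9 172.6] [10  6 45] [563. -83. 105.] hopper xy -48 -48
t 22.3 pos [623.6 -43.4 184. ] rot [-1.80e+02 -1.00e-01 -1.08e+01] gap 60.3 F [-0.1 -0.5  0.5] grip 0.0
tool shift mm [  -2.8 -101.9   -1. ] turn -90.0
```

View pics/g5.png

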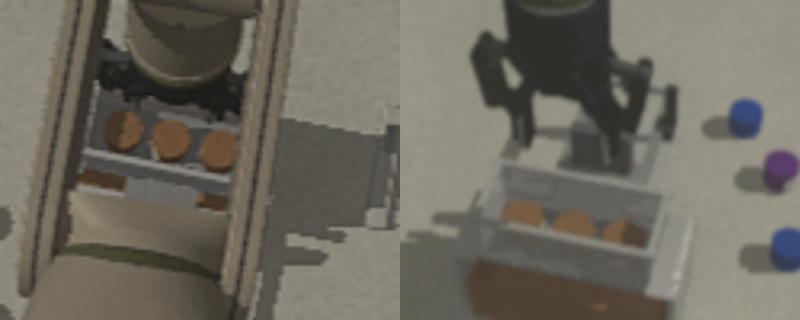

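Three pots are in the hopper: left panel (122,130), (170,140), (218,150). Now turn to the handle.

```bash
python3 -m handwheel '[[-0.034,0,0,0],[-0.034,0,0,0],[-0.034,0,0,0],[0,0,0,-8.5],[0,0,0,-8.5],[0,0,0,-8.5],[0,0,0,-8.5],[0,0,0,-8.5],[0,0,0,-8.5],[0,0,0,-8.5]]' 0.045 >/dev/null
python3 -m handwheel '[[0,0,0,-8.5],[0,0,0,-8.5],[0,0,0,-8.5],[0,0,0,-5],[0,0,0,0],[0,0,0,0]]' >/dev/null
python3 d.py 523 -27 92 79.2
python3 - <<'E'
from h import *
q=r.snapshot("scene");p=r.snapshot("top")
a=cv2.resize(p[130:250,220:320],(400,480));b=cv2.resize(q[120:240,210:310],(400,480))
cv2.imwrite("pics/g6.png",np.hstack([a,b])[:,:,::-1])
E
```

```text
t 24.0 pos [522.5 -24.2 182.6] rot [-179.9    0.    79.1] gap 45.3 F [-0.6 -0.5 -0.8] grip 0.0
tool shift mm [-2.7  1.  90.6] turn -0.1
```

View pics/g6.png

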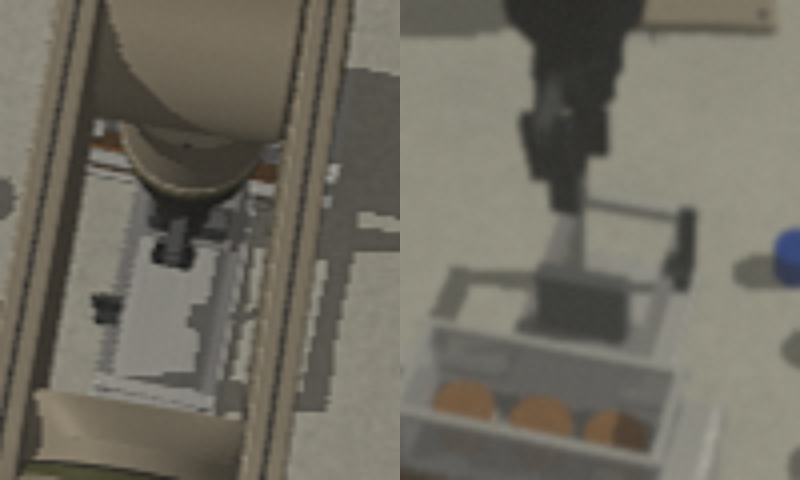

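The fingers straddle the handle: right panel, fingers at about (570,200) above the handle at (585,270). The mark is at (687,210) in the right panel and (105,308) in the left. Now I descend.

```bash
python3 -m handwheel '[[-0.002,0.001,0.02,0],[0,0,0.02,0],[0,0,0.015,0],[0,0,0,0],[0,0,0,0]]' |egrep 'pos|ft'
python3 -m handwheel '[[0,0,0.01,0],[0,0,0.01,0],[0,0,0.01,0],[0,0,0.005,0],[0,0,0,0]]' |egrep 'pos|ft'
python3 - <<'E'
from h import *
S=cv2.imread("pics/scene0.png",0).astype(int);T=cv2.imread("pics/top0.png",0).astype(int)
print("top mark");print(T[200:214,240:254])
print("scene mark");print(S[166:196,274:290])
print("top handle col 262,268,274 rows 170:196");print(T[170:196,[256,260,264,268,272,276,280]].T)
print("scene handle rows 176:210");print(S[176:210,[246,250,254,258,262,266]].T)
E
```

```text
tool_pos: [523.5, -26.3, 128.6]
ft_force: [-0.4, 0.3, -0.1]
tool_pos: [522.6, -26.2, 92.1]
ft_force: [-0.6, 0.0, -0.2]
top mark
[[127 128 126 126 127 132 131 131 133 117 102 106 118 133]
 [130 127 129 131 130 132 134 122 102 101 100  88 100 134]
 [130 132 134 136 135 136 138 137 119 101 102 110 127 135]
 [131 133 119  98 105  83  90 110  99 106 105 104 118 133]
 [127 132 112  38  52  52  51  54  61  65  66 107 134 132]
 [125 133 120  63  38  43  42  49  57  54  86 123 135 132]
 [127 130 114  61  34  39  41  43  42  40  67 113 135 132]
 [134 129 137 119  58  47  44  44  40  45  84 124 132 132]
 [128 126 133 119  64  57  55  54  55  67 108 136 133 131]
 [131 127 118  85  45  55  57  55  51  80 123 137 132 130]
 [134 130 136 108  29  42  44  52  52  74 114 134 133 129]
 [135 133 133 133 121 104 101  99  73  92 130 135 133 129]
 [134 134 128 130 137 130 113 105 102 103 121 134 133 130]
 [134 135 130 132 135 123 106 100  95 106 135 135 130 130]]
scene mark
[[139 139 137 136 140 138 140 140 139 139 141 142 140 142 142 140]
 [139 137 138 138 140 140 141 139 138 140 141 140 140 141 140 141]

[... 2853 characters left out ...]
 111 109 108 108 106 107 105 100  96  90  86  85  80  72  65  63  65
   60  64  64  62  64  62  62  63  64  72  82 108 125 117  98  91]
 [ 90  89  88  87  88  86  86  87  85  87  84  83  85  82  78  66  66  63
   63  63  63  63  62  61  61  60  63  66  77  98 123 128 116  95]
 [137 140 139 142 140 140 134 133 132 132 129 113  93  85  82  76  66  64
   63  62  64  62  59  59  63  63  60  61  73  95 113 128 124 110]
 [139 138 135 137 139 138 139 136 134 132 132 128 113  92  84  79  70  63
   63  64  65  62  61  61  65  63  61  61  64  74  95 118 128 123]
 [141 138 138 137 141 142 139 138 137 137 136 133 124 106  93  89  86  80
   79  81  79  80  81  80  77  77  76  79  84  96 103 112 122 128]]
```

```bash
python3 - <<'E'
from h import *
a=np.radians(-10.8);u=np.array([np.cos(a),np.sin(a)]);v=np.array([-u[1],u[0]])
for n,h,m in(("top",(267.3,183.0),(246.5,204.0)),("scene",(255.3,189.0),(281.3,171.7))):
    H=plane(n,*h,138)[:2];M=plane(n,*m,138)[:2];print(n,H.round(1),M.round(1),"gate at mark",((H-M)@u).round(1),"v",((M-H)@v).round(1))
E
python3 -m handwheel '[[0,0,0,0],[0,0,0,0],[0,0,0,0],[0,0,0,0],[0,0,0,0],[0,0,0,0]]' 0.005 60 | egrep 'pos|force|gap'
```

```text
top [524.2 -27.3] [461.7  32.1] gate at mark 72.5 v 46.7
scene [529.4 -23.8] [465.1  38.8] gate at mark 74.9 v 49.4
tool_pos: [524.5, -26.5, 94.3]
ft_force: [4.2, -0.8, 2.9]
finger_gap: 12.2
grip_force: 60.3
```

Gripped with 60 N. The mark is at a gate value of about 74 mm (72.5 from one view, 74.9 from the other). Now I pull along tool −y.

```bash
python3 -m handwheel '[[0,-0.009,0,0],[0,-0.009,0,0],[0,-0.009,0,0],[0,-0.009,0,0],[0,-0.009,0,0],[0,-0.009,0,0],[0,-0.009,0,0],[0,-0.009,0,0],[0,-0.002,0,0],[0,0,0,0]]' 0.005 60 | egrep 'pos|force|gap'
python3 -m handwheel '[[0,0,0,0],[0,0,0,0],[0,0,0,0],[0,0,0,0]]' >/dev/null
python3 d.py 524.5 -26.5 94 79.2
python3 - <<'E'
from h import *
S=r.snapshot("scene");T=r.snapshot("top")
cv2.imwrite("pics/sF.png",S[:,:,::-1]);cv2.imwrite("pics/tF.png",T[:,:,::-1])
g=cv2.cvtColor(S,cv2.COLOR_RGB2GRAY).astype(int);t=cv2.cvtColor(T,cv2.COLOR_RGB2GRAY).astype(int)
print("scene handle rows 160:198");print(g[160:198,[248,250,254,258,262,266,268,270]])
print("top rows 195:222");print(t[195:222,242:286:2])
for n,im,lo,hi in(("scene",S,(190,185),(300,270)),("top",T,(240,125),(315,180))):
    h=cv2.cvtColor(im,cv2.COLOR_RGB2HSV)
    m=((h[...,0]<18)&(h[...,1]>60)&(h[...,2]>50)).astype(np.uint8)
    k,l,s,c=cv2.connectedComponentsWithStats(m)
    for i in range(1,k):
        if 20<s[i,4]<4000 and lo[0]<c[i][0]<hi[0] and lo[1]<c[i][1]<hi[1]: print(n,c[i].round(1),s[i,2:])
E
```

```text
tool_pos: [452.3, -12.6, 94.3]
ft_force: [9.6, -0.8, -2.5]
finger_gap: 12.1
grip_force: 59.9
t 27.1 pos [452.6 -12.6  94.3] rot [179.8  -0.   79.2] gap 11.9 F [10.7  0.1 -1.9] grip 59.9
tool shift mm [-0.1 73.2  0.3] turn 0.0
scene handle rows 160:198
[[143  98  71  59  56  82 138 144]
 [143  97  65  54  53  74 137 142]
 [142 106  60  54  53  72 136 142]
 [144 121  54  53  55  69 137 142]
 [142 134  52  52  57  71 136 141]
 [143 141  49  51  54  73 137 142]
 [144 142  53  51  53  74 135 138]
 [145 140  57  51  54  79 127 136]
 [144 141  71  55  54  85 109 120]
 [143 139  75  54  54  86  92  99]
 [143 136  67  56  52  86  86  88]
 [144 129  66  54  54  78  79  82]
 [144 123  64  58  54  72  70  71]
 [141 119  64  59  52  71  65  65]
 [141 117  64  63  55  65  63  66]
 [137 114  68  63  66  66  65  63]
 [132 111  64  65  64  65  64  63]
 [126 104  63  63  65  65  67  64]
 [121  95  61  63  66  66  64  64]
 [107  86  62  64  66  64  64  64]
 [ 87  80  66  63  61  64  65  65]
 [ 81  78  67  64  64  64  62  64]
 [ 79  79  72  67  68  66  63  65]
 [ 79  78  76  74  69  67  65  65]
 [ 77  8
[... 2414 characters left out ...]
 74 108  99  82 116
   79 124 108 100]
 [137 137 103 112 138 134 140  30  35  33  31  52 146 138  76  99  78 112
   80 121 109 103]
 [135 135 102 106 138 136 138  28  39  47  33  52 142 139  79  97 102 123
   84 131 101 101]
 [135 125 103 107 137 134 139  21  52  63  38  34 138 115  80  96 101 127
   79 128 104 103]
 [133 134 101 119 137 133 133  29  57  62  31  76 136 117  83 103 106 118
   81 107 103 104]
 [132 108 104 118 137 136 123  68  60  57  30  98 135 118  82 101 108 104
  112 106 109 105]
 [134 118 104 134 137 135 118  37  63  58  47 127 134 117  82 106 115  77
  113 106 110 107]]
scene [245.7 223.8] [ 55  17 356]
scene [241.4 253.9] [  75   37 1552]
top [273.2 153.1] [ 51  25 747]
```

Run:
```python
from h import *
np.set_printoptions(linewidth=250)
a=np.radians(-10.8);u=np.array([np.cos(a),np.sin(a)]);v=np.array([-u[1],u[0]])
for hr in(169.8,169.9):
  for mr in(171.7,172.0):
    d=plane("scene",269,hr,138)[:2]-plane("scene",281.3,mr,138)[:2];print(hr,mr,"handle ahead of mark by",(d@u).round(1),(d@v).round(1))
# top: handle's far upper edge along row/col
d=cv2.imread("pics/tF.png");h=cv2.cvtColor(d,cv2.COLOR_BGR2HSV)
print("V");print(h[140:168:1,250:300:2,2]);print("S");print(h[140:168:2,250:300:2,1])
for z in(40,116):
  for X in((631,1),(623,-44),(613,-91)): print(z,X,proj("top",np.array([*X,z])).round(1),proj("scene",np.array([*X,z])).round(1))
```

```text
169.8 171.7 handle ahead of mark by 0.8 -32.5
169.8 172.0 handle ahead of mark by -0.3 -32.7
169.9 171.7 handle ahead of mark by 1.1 -32.4
169.9 172.0 handle ahead of mark by 0.1 -32.7
V
[[ 77  77  76  76  78  80  85  95  98  93  89 108 133 139 137 135 135 136 139 136 132 138 134 140 138]
 [ 78  68  77  78  78  76  77  79  81  83  94  92  89  97 126 140 138 134 135 135 130 138 137 139 137]
 [ 65  60  60  63  74  77  76  76  75  80  79  84  81  82  80  88 107 130 137 133 130 136 141 136 134]
 [ 58  59  55  62  60  59  69  76  76  74  77  74  80  79  81  80  79  82  94 123 138 136 132 133 138]
 [ 62  61  59  56  58  60  58  56  65  73  76  75  76  78  78  80  79  79  98  92  92 105 131 139 133]
 [ 68  72  72  68  58  59  59  58  58  57  59  66  75  78  76  76  75  78  81  85  89  79  81  87 122]
 [ 66  71  72  73  71  71  63  60  60  56  57  59  58  63  73  78  75  77  76  79  80  78  82  81  81]
 [ 68  74  73  71  70  73  75  70  64  60  54  55  57  59  58  59  67  75  77  77  76  77  78  80  81]
 [ 69  69  69  72  70  68  69  74  73  73  72  64  58  56  58  55  57  58  68  72  77  76
[... 2967 characters left out ...]
105  95 105 106 100 107 117 137  18]
 [ 44  37  36  20  19  15  16  14  13  17  83 135 124 103 116 101  97 126 122 123 108 114 121 123  14]
 [ 53  52  52  55  57  53  41  36  17  17  15  14  13  19  43  99 144 131 124 124 112  98 103  75  15]
 [ 50  54  52  52  51  52  50  54  59  50  55  59  46  23  16  15  12  11  12  37 104 108 119  49  17]
 [ 52  56  55  52  51  57  52  57  52  56  53  54  53  59  58  59  52  52  38  27  54  51  43  58  25]]
40 (631, 1) [258.2 156. ] [263.1 245.9]
40 (623, -44) [272.3 158.6] [245.4 242.4]
40 (613, -91) [287.1 161.9] [227.4 238.3]
116 (631, 1) [258.1 149.5] [262.8 227.4]
116 (623, -44) [273.  152.3] [244.1 223.9]
116 (613, -91) [288.7 155.7] [224.9 219.7]
```

Run:
```python
from h import *
np.set_printoptions(linewidth=250)
g=cv2.imread("pics/g6.png");b=cv2.resize(g[:,400:],(100,120),interpolation=cv2.INTER_AREA)
f=cv2.imread("pics/sF.png")[120:240,210:310]
g5=cv2.imread("pics/g5.png");t5=cv2.resize(g5[:,:400],(125,100),interpolation=cv2.INTER_AREA);tf=cv2.imread("pics/tF.png")[110:210,220:345]
for n,x in(("before scene",b),("after",f)): print(n);print(x[94:112:2,6:66:3,2])
for n,x in(("before top",t5),("after",tf)): print(n);print(x[32:56:3,30:78:3,2])
```

```text
before scene
[[121 110 101 101  98  94  94  95  97  97  96  96  97  96  97  97  97  98  98 104]
 [121 106 110 114 112 106  96  98  96  97  98  97  98  97  98  98  97 100 101 104]
 [122 107 117 115 115 113  86  89  95  98 100  98  97  97  96  98  99 107 107 106]
 [119 111 115 114 116 115  84  78 101 111 113 110  98  96  98  97  95  96  99 103]
 [130 122 117 114 116 114  98  86 114 114 115 115  96  90  92 103  98  92  94  93]
 [118 128 130 127 123 116 113 104 115 114 115 117 101  78 102 117  96  83  94 100]
 [ 90  94 102 114 125 130 127 124 121 115 113 116 108  84 113 114  87  79  80  93]
 [ 87  86  86  88  94 100 113 125 131 131 126 119 107  89 113 113  82  79  79  94]
 [ 86  86  85  86  89  86  88  90  96 111 123 132 129 118 120 115  84  78  78 110]]
after
[[124 107  91  96  97  98  98  98  98  98  96  97  98 100  98  96  97  99  98  97]
 [122 103  80  84  85  90  92  97  97  98  98  96  99  97  98  96  98  97  99 100]
 [121  81  75  77  77  78  82  85  88  91  95  95  97  98  97  96  98  99  97  97]
 [120  73  77  77  77  77  76  77  78  80  83  86  92  95  98  97  97  95 100 101]
 
[... 805 characters left out ...]
8 116 106 104 103 109]
 [ 77  82  91 124 137 134 111  59  54  65  68  83 105 108  94 119]
 [ 69  82  83  77  75  75  81  92 122 134 130 105  63  52  78 127]]
after
[[ 65  60  63  74  76  77  80  82  81  79  88 125 137 134 136 136]
 [ 68  71  68  57  59  59  57  61  75  77  76  79  81  91  79  81]
 [ 69  72  72  69  69  73  73  68  58  55  55  59  68  70  76  76]
 [ 72  70  71  70  73  72  69  68  69  71  72  70  65  57  71  66]
 [ 70  63  69  75  74  72  69  70  72  72  74  70  75  73  71  92]
 [145 104  60  67  65  72  64  69  70  68  70  70  69  70  71 112]
 [ 70  76  88 130 146 144 117  59  66  58  68  92 117  92  67 116]
 [ 86  84  81  79  76  68  66  83 128 144 140 100  57  88  60  67]]
```

The lids have gone from the hopper floor, so the pots have dropped. The handle is within about 1 mm of the mark and the 60 N grip is holding, so I hand in.

```bash
python3 -c "
from bench import r
s=r.sense();print(s['tool_pos'],s['finger_gap'],s['grip_force'],s['ft_force'])
print(r.hand_in())"
```

```text
[452.64382025 -12.65965694  94.32215998] 12.174278972634395 59.896504282951355 [10.71906718 -0.21368879 -2.45213357]
the job is handed in; nothing more can be done
None
```

I handed the job in with the gripper still holding the gate (60 N grip), the handle measured within about 1 mm of the mark. I counted three pots into the hopper and saw their lids gone after the pull. I did not see them directly in the carton because it is in shadow, and the hand-in returned no verdict.

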